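Put away the latched locking pliers, each in its own bin

TASK

Put away the three locking pliers whose jaws are latched shut: lay each one flat and lengthwise in the caddy bin made to its length (longest pliers in the longest bin, middle in the middle, shortest in the shortest), fully inside the rim and roughly centred along the bin, and let go. Leave the two pliers with open jaws, and the piston and wrench on the bench, where they lie.

Things in the scene. Friction and masses are not known exactly. Their poses are not given: they have to be found in the camera images.
- pliers_long: long plain-steel locking pliers with jaws latched SHUT, loose, flat on the bench: 160 mm long, 32 mm wide, 16 mm thick, 260 g (+-25 %). Origin at mid-length and mid-width on the underside; x along the tool to the jaws, y across, z up. The closed handles' flat sides, at y = +-16 mm, run from near the tail to 21 mm ahead of the origin: pinch across y at the origin.
- pliers_mid: middle-length plain-steel locking pliers with jaws latched SHUT, loose, flat on the bench: 125 mm long, 29 mm wide, 16 mm thick, 170 g (+-25 %). Origin at mid-length and mid-width on the underside; x along the tool to the jaws, y across, z up. The closed handles' flat sides, at y = +-14.5 mm, run from near the tail to 16 mm ahead of the origin: pinch across y at the origin.
- pliers_short: short plain-steel locking pliers with jaws latched SHUT, loose, flat on the bench: 95 mm long, 26 mm wide, 16 mm thick, 100 g (+-25 %). Origin at mid-length and mid-width on the underside; x along the tool to the jaws, y across, z up. The closed handles' flat sides, at y = +-13 mm, run from near the tail to 12 mm ahead of the origin: pinch across y at the origin.
- open_long: locking pliers of the same make and size as the long shut ones (160 mm) but with the jaws OPEN: one jaw and one handle stand off to its -y side in a wide V, about 70 mm wide overall, 16 mm thick, loose. Not to be put away. Origin on the underside at mid-length of the fixed handle and jaw; x towards the jaws, z up.
- open_mid: locking pliers of the same make and size as the mid shut ones (125 mm) but with the jaws OPEN: one jaw and one handle stand off to its -y side in a wide V, about 60 mm wide overall, 16 mm thick, loose. Not to be put away. Origin on the underside at mid-length of the fixed handle and jaw; x towards the jaws, z up.
- bin_long: the longest bin of the caddy: shallow open grey tray, fixed; inside 182 mm long (x), 70 mm wide (y), walls 3 mm thick. Origin at the centre of its underside, 6 mm above the bench; its floor is 9 mm and its rim 14 mm above the bench. The three bins lie parallel, 82 mm apart, on a flat black base 215 by 256 mm; their order varies.
- bin_mid: the middle-length bin of the caddy: shallow open grey tray, fixed; inside 146 mm long (x), 70 mm wide (y), walls 3 mm thick. Origin at the centre of its underside, 6 mm above the bench; its floor is 9 mm and its rim 14 mm above the bench. The three bins lie parallel, 82 mm apart, on a flat black base 215 by 256 mm; their order varies.
- bin_short: the shortest bin of the caddy: shallow open grey tray, fixed; inside 114 mm long (x), 70 mm wide (y), walls 3 mm thick. Origin at the centre of its underside, 6 mm above the bench; its floor is 9 mm and its rim 14 mm above the bench. The three bins lie parallel, 82 mm apart, on a flat black base 215 by 256 mm; their order varies.
- piston: bystander: an aluminium engine piston standing on the bench beyond the pliers, 52 mm diameter, 55 mm tall, loose; origin at the centre of its underside
- wrench: bystander: a loose steel open-ended wrench 170 mm long lying on the bench to the right of the pliers; origin on its underside, x along it
Mind the look-alikes: they are no part of the job. What is shaped like the pliers_short but purple, red or yellow is not meant.

How it is judged:
At the end, for the whole second after the job is handed in: Each shut pliers lies flat on the floor of the bin of its length: within 13 mm of centre along it, 25 mm across, origin under 6 mm above the bin's underside, tilt under 0.06 rad, within 0.35 rad of its length, at rest, released; open pliers, piston and wrench within 20 mm of their start (x of pliers_long in the frame of bin_long between -0.013 and 0.013 m and y of pliers_long in the frame of bin_long between -0.025 and 0.025 m and z of pliers_long in the frame of bin_long below 0.006 m and angle between each of pliers_long, pliers_mid, pliers_short's own z axis and vertical below 0.06 rad and angle between the x axis of pliers_long and the x axis of bin_long, either way round below 0.35 rad and linear speed of each of pliers_long, pliers_mid, pliers_short below 0.01 m/s and angular speed of each of pliers_long, pliers_mid, pliers_short below 0.1 rad/s and x of pliers_mid in the frame of bin_mid between -0.013 and 0.013 m and y of pliers_mid in the frame of bin_mid between -0.025 and 0.025 m and z of pliers_mid in the frame of bin_mid below 0.006 m and angle between the x axis of pliers_mid and the x axis of bin_mid, either way round below 0.35 rad and x of pliers_short in the frame of bin_short between -0.013 and 0.013 m and y of pliers_short in the frame of bin_short between -0.025 and 0.025 m and z of pliers_short in the frame of bin_short below 0.006 m and angle between the x axis of pliers_short and the x axis of bin_short, either way round below 0.35 rad and distance of each of open_long, open_mid, piston, wrench from where it was at the start of the episode below 0.02 m); the robot touches nothing.
It fails at once if the open long pliers moved by more than 20 mm (distance of open_long from where it was at the start of the episode above 0.02 m).
It fails at once if the open mid pliers moved by more than 20 mm (distance of open_mid from where it was at the start of the episode above 0.02 m).
It fails at once if the piston moved by more than 20 mm (distance of piston from where it was at the start of the episode above 0.02 m).
It fails at once if the wrench moved by more than 20 mm (distance of wrench from where it was at the start of the episode above 0.02 m).
It also fails if it takes over 93 s, if anything falls off the work surface, if the arm or the gripper's body presses on something with over 40 N, if the wrist force passes 120 N, or if a joint passes its speed limit or range.

ROBOT

A 7-joint arm with a two-finger parallel gripper is mounted at the origin on the work surface. World frame = base frame: x ahead of the robot, y to its left, z up, the work surface at z = 0. Lengths are in m, angles in rad, forces in N, time in s.
With the tool pointing down it reaches from about 0.4 to 0.85 m from the base axis. Payload 10.4 kg.
Tool frame: the origin (TCP) lies at the very end of the fingers, on their centre line; the grasp point (between the pads) lies 19 mm behind it (r.pinch_z is the distance from the TCP to the grasp point, in m); z points along the fingers, y is the line along which they close (so a half turn about z gives the same grasp; the last joint's range is limited). The gripper opens to 87 mm and grips with 3 to 60 N. Pads are 19 mm wide; open, the fingers measure 117 mm over their backs; the gripper's body (75 mm by 190 mm) begins 51 mm behind the grasp point.
Start: joints at [-1.354, 0.332, -0.065, 1.46, 0.022, 1.35, -0.088], TCP at [0.148, 0.607, 0.223] pointing down, gripper open.
Joint ranges: [-2.6, 2.6], [-0.5, 2.12], [-1.47, 1.34], [0.16, 2.42], [-1.27, 4.41], [0.06, 2.06], [-2.6, 2.6]. Speed limits (rad/s): [2.22, 2.22, 2.79, 2.79, 3.14, 3.14, 3.14].

INTERFACE

Orientations are given as a unit quaternion [x, y, z, w].
In Python, from bench import r, camera gives the robot as it stands. The module is installed in compiled form; this text tells all that it offers.
- The arm moves only by the shell command python3 -m pendant 'ROWS' [FORCE]. ROWS is JSON, a list of rows, each an object with "dp": the shift along the tool's x, y, z as a fraction of full scale, a list of three; "rotation": the turn, a rotation vector about the tool's x, y, z as a fraction of full scale, a list of three; "jaw": the opening, from 0 (shut) to 1 (fully open). A call has 1 to 8 rows; each row is the pose to reach, as a shift and turn from the pose commanded when the call began, along the tool's axes at that moment, turning the shorter way round; what a row does not reach only later rows make up. Full scale, the value 1, is 0.15 m for a shift and 2 pi rad for a turn. A row lasts 1/8 s, in which the tool goes at most 62.5 mm and 10.7 degrees, less where a joint would pass 70% of its speed; a pose out of reach is approached as far as the arm can. A call with a number of a shift or a turn outside -1 to 1 is refused whole. A call with a gripper value outside its range is refused whole. The fingers move at their own pace and stop on an object; FORCE is the grip in N (left out, the last holds). Time passes only in rows, so rows that repeat a pose let the fingers close. It gives the time, the measured TCP pose, the force, the opening and the grip force at its end, in the units of the state.
- r.read_state(): the state, without advancing time (a new reading comes with each control period).
- camera(name): name is "side" or "top"; returns a dict with "image" (384x512x3 uint8, red, green, blue), "z_map" (384x512 float32, m along the optical axis (not along the pixel's ray), 0 where there is no reading), "mtx" (3x3 intrinsics, pixels), "T" (4x4, takes a point from camera to world coordinates). Camera axes: x right, y down, z forward; pixel columns grow to the right and rows downward; lengths in m; the calibration is good to about 2 mm. A picture is of the moment at which its call begins.
- r.close_job(): hands the job in; it is judged then, once.
The state is a dict: "time": time; "joint_positions": joint angles; "joint_vel": joint speeds; "joint_torque": joint torques, N m; "ee_pos": TCP position; "eef_rot": TCP orientation; "ft_force": force on the tool from outside, world axes, zero at the start; "torque": the same for the moment, N m; "width": finger opening in m; "grip_force": force on a finger pad.
Only numpy, scipy, OpenCV 4.12 (cv2) and the standard library are available. Lean on these libraries where they do the work, as an engineer would, in place of code of your own. Each camera call takes 0.05 s, during which the arm holds its last target. There are 200 camera calls.

## Working session

There is one attempt and no reset: what is moved stays moved. The work goes in short steps, Python scripts to look and compute and a shell command to move; the robot and the scene stay as the last step left them, time stands still between calls to the robot, and variables do not carry over. Pictures are saved under pics/ and viewed, at most 14 in all, crops included, and the job is handed in when it is done.

```bash
mkdir -p pics
python3 - <<'E'
from bench import r,camera
import cv2,numpy as np
for n in("top","side"):
    c=camera(n); cv2.imwrite(f"pics/{n}0.png",c["image"][...,::-1]); np.savez(f"{n}0.npz",**c)
    print(n,c["mtx"].round(1).tolist(),c["T"].round(3).tolist())
print(r.read_state())
E
```

```text
top [[497.9, 0.0, 252.0], [0.0, 497.9, 186.5], [0.0, 0.0, 1.0]] [[0.027, -0.987, 0.16, 0.319], [-1.0, -0.027, 0.003, -0.046], [0.002, -0.16, -0.987, 1.394], [0.0, 0.0, 0.0, 1.0]]
side [[388.1, 0.0, 257.3], [0.0, 388.1, 189.0], [0.0, 0.0, 1.0]] [[0.98, -0.074, 0.184, 0.337], [-0.197, -0.484, 0.853, -0.942], [0.026, -0.872, -0.489, 0.566], [0.0, 0.0, 0.0, 1.0]]
{'time': 0.1, 'joint_positions': array([-1.35356901,  0.33280741, -0.06469971,  1.46084332,  0.02159668,
        1.349897  , -0.08850683]), 'joint_vel': array([ 8.07949574e-04, -6.27923638e-04, -4.75969912e-05, -1.40440572e-03,
        1.84921145e-04, -3.31076469e-04,  1.30154983e-03]), 'joint_torque': array([ 1.33861897e-03, -6.24546504e+01,  2.46195652e-02, -3.90722072e+01,
       -6.13284018e-02,  3.65542341e-02,  2.48199865e-05]), 'ee_pos': array([0.14838063, 0.60678092, 0.22184097]), 'eef_rot': array([ 1.19620964e-01,  9.92819434e-01, -6.28021649e-04, -4.88530406e-05]), 'ft_force': array([ 0.51145581, -0.21985324, -0.07521039]), 'torque': array([-1.14272570e-02,  6.23188768e-05, -1.15583635e-02]), 'grip_force': 0.0, 'width': 0.08704425549505737}
```

View pics/top0.png

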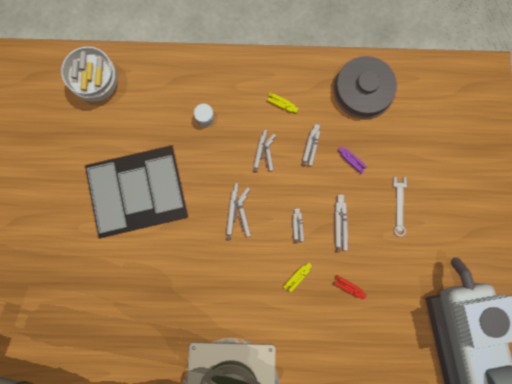

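View pics/side0.png

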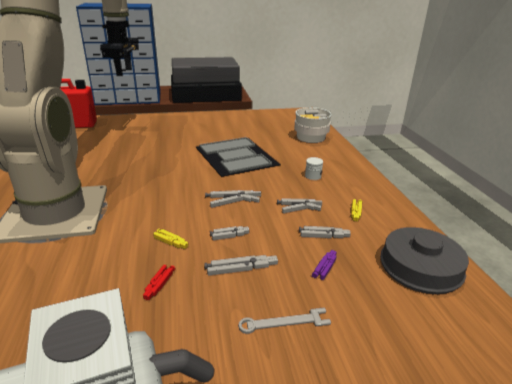

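The top view shows these pliers-shaped things:
- Shut, steel: long (341,222), mid (311,145) and short (298,225).
- Open, steel: (237,210) and (263,150).
- Coloured decoys: yellow (282,103) and (298,277), purple (351,160), red (349,287).

I'll choose the three shut steel ones. The bins are long (107,197), short (135,190) and mid (165,183). Next I'll measure them and check with a close crop.

Run:
```python
import cv2,numpy as np
c=np.load("top0.npz"); z=c["z_map"];K=c["mtx"];T=c["T"];im=c["image"]
v,u=np.mgrid[:384,:512]
P=np.stack([(u-K[0,2])/K[0,0]*z,(v-K[1,2])/K[1,1]*z,z,np.ones_like(z)],-1)@T.T
W=P[...,:3]; H=W[...,2]
print("bench z",np.median(H[250:270,180:280]))
sc=2000
def rect(m,name):
    n,l,s,_=cv2.connectedComponentsWithStats(m.astype(np.uint8))
    for i in range(1,n):
        if s[i,4]<60: continue
        q=W[l==i]
        (cx,cy),(w,h),a=cv2.minAreaRect(q[:,:2].astype(np.float32)*1000)
        if w<h: w,h,a=h,w,a+90
        print(name,s[i,:2],"n",s[i,4],"ctr",round(cx,1),round(cy,1),"size",round(w),round(h),"ang",round((a+90)%180-90,1),"z med/max",q[:,2].round(3)[len(q)//2],q[:,2].max().round(3),"mean",(q.mean(0)*1000).round(1))
m=(H>.007)&(H<.09); m[:,:60]=0; m[:85]=0;m[310:]=0;m[:,420:]=0
mm=m.copy(); mm[140:240,80:190]=0
rect(mm,"obj")
g=im.astype(int); bins=(g.min(-1)>100); k=np.zeros_like(bins); k[140:240,80:190]=1
rect(bins&k,"bin")
rect((g.max(-1)<60)&k,"base")
a=cv2.resize(im[110:250,220:360],None,fx=4,fy=4,interpolation=2);b=cv2.resize(im[140:240,80:190],None,fx=2,fy=2,interpolation=2)
o=np.zeros((560,790,3),np.uint8);o[:,:560]=a;o[:200,565:785]=b
cv2.imwrite("pics/crop.png",o[...,::-1])
```

```text
bench z -0.0005182700987487188
obj [68 85] n 496 ctr 793.9 413.6 size 119 44 ang -84.1 z med/max 0.064 0.09 mean [791.1 410.6  63.1]
obj [333  85] n 1663 ctr 798.3 -353.1 size 173 92 ang 86.8 z med/max 0.052 0.078 mean [ 797.3 -351.3   47. ]
obj [267  92] n 258 ctr 790.3 -121.9 size 94 29 ang 63.4 z med/max 0.02 0.023 mean [ 790.3 -120.6   13.9]
obj [194 104] n 342 ctr 742.7 101.0 size 54 50 ang 3.3 z med/max 0.051 0.062 mean [738.5 100.1  48.3]
obj [301 124] n 372 ctr 668.7 -207.1 size 126 29 ang -14.0 z med/max 0.012 0.026 mean [ 666.4 -206.    14.3]
obj [253 130] n 374 ctr 646.2 -72.0 size 123 54 ang -2.2 z med/max 0.015 0.022 mean [645.1 -71.1  14.1]
obj [338 147] n 266 ctr 629.6 -320.9 size 93 26 ang 50.3 z med/max 0.008 0.023 mean [ 628.4 -322.2   14. ]
obj [226 183] n 544 ctr 473.9 -2.7 size 156 64 ang 2.3 z med/max 0.013 0.023 mean [471.7  -1.   14.5]
obj [335 195] n 565 ctr 448.2 -290.1 size 157 32 ang 0.4 z med/max 0.022 0.024 mean [ 446.7 -289.7   14. ]
obj [292 208] n 272 ctr 438.5 -170.1 size 94 27 ang 3.4 z med/max 0.016 0.021 mean [ 436.  -169.5   14.3]
obj [283 263] n 283 ctr 297.1 -172.7 size 95 27 ang -42.2 z med/max 0.016 0.025 mean [ 296.9 -171.5   14.2]
obj [333 275] n 289 ctr 272.1 -315.2 size 94 26 ang 61.6 z med/max 0.017 0.025 mean [ 272.4 -313.7   13.8]
bin [145 156] n 1467 ctr 445.3 130.9 size 416 125 ang 37.6 z med/max 0.005 1.394 mean [544.  206.7  13.9]
bin [ 87 163] n 1826 ctr 402.3 224.1 size 537 174 ang 54.8 z med/max 0.004 1.394 mean [500.7 363.3  19.3]
bin [118 167] n 1164 ctr 420.6 166.7 size 454 125 ang 49.0 z med/max 0.016 1.394 mean [522.9 285.3  16.3]
base [112 151] n 423 ctr 503.1 130.5 size 498 110 ang 56.2 z med/max 0.005 1.394 mean [607.  297.1  15.7]
base [ 99 209] n 662 ctr 408.3 158.7 size 433 105 ang 80.0 z med/max 0.006 1.394 mean [438.6 260.9  16.2]
```

View pics/crop.png

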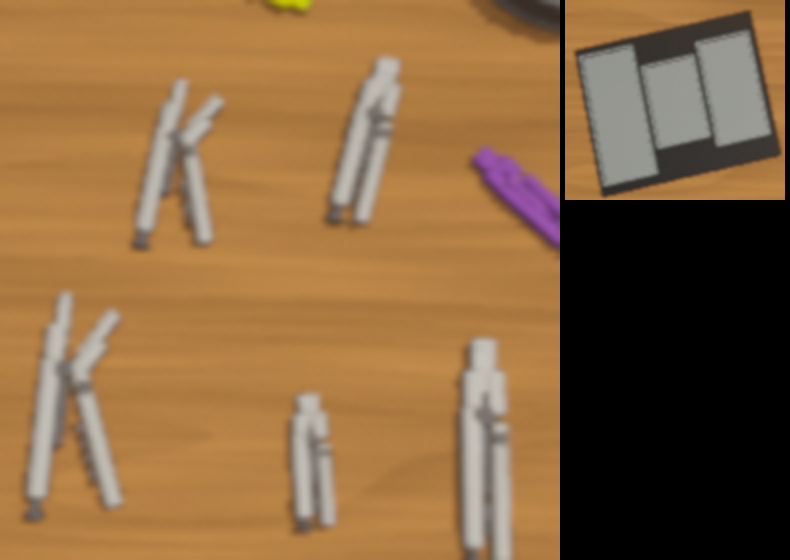

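The crop confirms three shut pliers at crop (365,140), (312,460) and (485,450). Two others are open V shapes at left, and the purple one is a decoy. The sizes match the spec: 157x32, 126x29 and 94x27 mm. Next I'll find the bins with colour rays onto the rim plane.

```bash
cat > h.py <<'E'
import numpy as np
from scipy.spatial.transform import Rotation as R
from bench import r
def go(x,y,z,ang=None):
    """rows' dp/rotation from present pose to TCP (x,y,z), tool x line along world angle ang (deg, mod 180)"""
    s=r.read_state(); M=R.from_quat(s["eef_rot"]); p=s["ee_pos"]
    dp=M.inv().apply(np.array([x,y,z])-p)/.15
    a=M.as_matrix()[:,0]; cur=np.degrees(np.arctan2(a[1],a[0]))
    out=[]
    if ang is not None:
        d=(ang-cur+90)%180-90
        tgt=R.from_euler('z',cur+d,degrees=True)*R.from_matrix(np.diag([1,-1,-1]))
        out=(M.inv()*tgt).as_rotvec()/2/np.pi; out=out.round(4).tolist()+[f"{d:.1f}deg"]
    print("dp",dp.round(3).tolist(),"rot",out,"pos",p.round(4).tolist(),"xang",round(cur,1),"w",round(s["width"],4),"F",s["grip_force"],"t",s["time"],"q",s["joint_positions"].round(2).tolist())
E
python3 - <<'E'
import cv2,numpy as np
from h import go
c=np.load("top0.npz");K=c["mtx"];T=c["T"];g=c["image"].astype(int)
def ray(uv,h):
    d=np.c_[(uv[:,0]-K[0,2])/K[0,0],(uv[:,1]-K[1,2])/K[1,1],np.ones(len(uv))]@T[:3,:3].T
    return T[:3,3]+d*((h-T[2,3])/d[:,2:])
k=np.zeros(g.shape[:2],bool);k[140:240,80:190]=1
for nm,m,h in(("bin",(g.min(-1)>95)&k,.012),("base",(g.max(-1)<75)&k,.005),("caddy",(abs(g[...,0]-g[...,2])<25)&k,.006)):
    n,l,s,_=cv2.connectedComponentsWithStats(m.astype(np.uint8))
    for i in range(1,n):
        if s[i,4]<100: continue
        v,u=np.where(l==i);q=ray(np.c_[u,v],h)[:,:2]*1000
        (cx,cy),(w,hh),a=cv2.minAreaRect(q.astype(np.float32))
        if w<hh:w,hh,a=hh,w,a+90
        print(nm,round(cx,1),round(cy,1),"size",round(w),round(hh),"ang",round((a+90)%180-90,1),"mean",q.mean(0).round(1))
go(.30,.55,.2,0)
E
```

```text
bin 545.1 207.1 size 153 78 ang 14.9 mean [544.3 207.1]
bin 502.8 365.9 size 188 77 ang 15.1 mean [501.8 365.5]
bin 523.9 286.4 size 121 78 ang 15.0 mean [523.5 286.4]
base 605.2 307.5 size 248 40 ang -75.2 mean [614.9 288.1]
base 444.1 264.6 size 249 46 ang -75.0 mean [443.2 247.3]
caddy 523.2 285.9 size 250 209 ang -75.1 mean [521.7 285.9]
dp [-1.072, -0.127, 0.146] rot [-0.0002, -0.0, -0.0382, '13.7deg'] pos [0.1484, 0.6068, 0.2218] xang 166.3 w 0.087 F 0.0 t 0.1 q [-1.35, 0.33, -0.06, 1.46, 0.02, 1.35, -0.09]
```

```bash
python3 -m pendant '[{"dp":[-1,0,0],"rotation":[0,0,-0.038],"jaw":1},{"dp":[-1,0,0],"rotation":[0,0,-0.038],"jaw":1},{"dp":[-1,0,0],"rotation":[0,0,-0.038],"jaw":1},{"dp":[-1,0,0],"rotation":[0,0,-0.038],"jaw":1}]' 10
python3 -m pendant '[{"dp":[-0.95,-1,0],"rotation":[0,0,0],"jaw":0.6},{"dp":[-0.95,-1,0],"rotation":[0,0,0],"jaw":0.6},{"dp":[-0.95,-1,0],"rotation":[0,0,0],"jaw":0.6},{"dp":[-0.95,-1,0],"rotation":[0,0,0],"jaw":0.6},{"dp":[-0.95,-1,0],"rotation":[0,0,0],"jaw":0.6}]'
python3 -c "from h import go;go(.4385,-.17,.12,3.4)"
```

```text
time: 0.6
ee_pos: [0.2972, 0.57, 0.222]
eef_rot: [0.003, 1.0, -0.001, 0.0]
ft_force: [-0.2, -0.6, 0.3]
width: 0.0866
grip_force: 0.0
time: 1.23
ee_pos: [0.4362, 0.4214, 0.2225]
eef_rot: [0.001, 1.0, 0.0, -0.0]
ft_force: [-0.4, 1.0, -0.3]
width: 0.0536
grip_force: 0.0
dp [-0.023, -3.943, 0.682] rot [0.0, -0.0001, -0.0098, '3.5deg'] pos [0.4362, 0.4214, 0.2225] xang 179.9 w 0.0536 F 0.0 t 1.225 q [-0.9, 0.29, 0.07, 1.52, -0.02, 1.34, 0.74]
```

```bash
for i in 1 2 3; do python3 -m pendant '[{"dp":[0,-1,0.1],"rotation":[0,0,0],"jaw":0.6},{"dp":[0,-1,0.1],"rotation":[0,0,0],"jaw":0.6},{"dp":[0,-1,0.1],"rotation":[0,0,0],"jaw":0.6}]'|grep ee; done
python3 -m pendant '[{"dp":[-0.02,-0.94,0.4],"rotation":[0,0,-0.01],"jaw":0.6},{"dp":[-0.02,-0.94,0.4],"rotation":[0,0,-0.01],"jaw":0.6},{"dp":[-0.02,-0.94,0.4],"rotation":[0,0,-0.01],"jaw":0.6},{"dp":[-0.02,-0.94,0.4],"rotation":[0,0,-0.01],"jaw":0.6},{"dp":[-0.02,-0.94,0.4],"rotation":[0,0,-0.01],"jaw":0.6}]'
python3 -c "from h import go;go(.4385,-.17,.005,3.4)"
```

```text
ee_pos: [0.4349, 0.2707, 0.2073]
eef_rot: [0.0, 1.0, 0.0, -0.0]
ee_pos: [0.4352, 0.1209, 0.1923]
eef_rot: [0.0, 1.0, 0.0, -0.0]
ee_pos: [0.4357, -0.029, 0.1775]
eef_rot: [0.0, 1.0, 0.0, 0.0]
time: 2.98
ee_pos: [0.4398, -0.1671, 0.1177]
eef_rot: [-0.033, 0.999, 0.0, 0.0]
ft_force: [1.0, -0.3, -0.0]
width: 0.052
grip_force: 0.0
dp [0.01, -0.019, 0.751] rot [0.0001, 0.0, 0.0009, '-0.3deg'] pos [0.4398, -0.1671, 0.1177] xang -176.3 w 0.052 F 0.0 t 2.975 q [-0.32, 0.08, 0.62, 2.01, -0.05, 1.07, 1.96]
```

```bash
python3 -m pendant '[{"dp":[0,-0.02,0.4],"rotation":[0,0,0],"jaw":0.6},{"dp":[0.01,-0.02,0.6],"rotation":[0,0,0],"jaw":0.6},{"dp":[0.01,-0.02,0.75],"rotation":[0,0,0],"jaw":0.6},{"dp":[0.01,-0.02,0.75],"rotation":[0,0,0],"jaw":0.6},{"dp":[0.01,-0.02,0.75],"rotation":[0,0,0],"jaw":0.6}]'
python3 -m pendant '[{"dp":[0,0,0],"rotation":[0,0,0],"jaw":0},{"dp":[0,0,0],"rotation":[0,0,0],"jaw":0},{"dp":[0,0,0],"rotation":[0,0,0],"jaw":0},{"dp":[0,0,0],"rotation":[0,0,0],"jaw":0},{"dp":[0,0,0],"rotation":[0,0,0],"jaw":0},{"dp":[0,0,0],"rotation":[0,0,0],"jaw":0}]' 30
```

```text
time: 3.6
ee_pos: [0.4386, -0.1718, 0.0061]
eef_rot: [-0.032, 0.999, 0.0, 0.001]
ft_force: [-0.3, 0.2, -0.7]
width: 0.0523
grip_force: 0.0
time: 4.35
ee_pos: [0.4377, -0.1727, 0.0052]
eef_rot: [-0.031, 1.0, 0.0, 0.0]
ft_force: [-1.1, 0.4, 6.1]
width: 0.026
grip_force: 30.0
```

```bash
python3 -m pendant '[{"dp":[0,0,-0.2],"rotation":[0,0,0],"jaw":0},{"dp":[0,0,-0.4],"rotation":[0,0,0],"jaw":0},{"dp":[0,0.2,-0.6],"rotation":[0,0,-0.0325],"jaw":0},{"dp":[0,0.6,-0.6],"rotation":[0,0,-0.0325],"jaw":0},{"dp":[0,1,-0.6],"rotation":[0,0,-0.0325],"jaw":0},{"dp":[0,1,-0.6],"rotation":[0,0,-0.0325],"jaw":0},{"dp":[0,1,-0.6],"rotation":[0,0,-0.0325],"jaw":0}]'
python3 -c "from h import go;go(.524,.286,.09,15)"
```

```text
time: 5.22
ee_pos: [0.4281, -0.0234, 0.0949]
eef_rot: [-0.133, 0.991, -0.0, -0.0]
ft_force: [-0.8, -0.3, -1.4]
width: 0.0255
grip_force: 30.0
dp [-1.159, 1.822, 0.032] rot [-0.0, -0.0, 0.0007, '-0.3deg'] pos [0.4281, -0.0234, 0.0949] xang -164.7 w 0.0255 F 29.995347261428833 t 5.225 q [-0.52, 0.0, 0.47, 2.13, -0.0, 1.01, 1.79]
```

```bash
for i in 1 2; do python3 -m pendant '[{"dp":[-0.2,0.4,0],"rotation":[0,0,0],"jaw":0},{"dp":[-0.4,0.7,0],"rotation":[0,0,0],"jaw":0},{"dp":[-0.58,0.911,0],"rotation":[0,0,0],"jaw":0},{"dp":[-0.58,0.911,0],"rotation":[0,0,0],"jaw":0},{"dp":[-0.58,0.911,0],"rotation":[0,0,0],"jaw":0}]'|grep ee_p; done
python3 - <<'E'
from h import go
from bench import camera
import cv2,numpy as np
go(.524,.286,.015,15)
c=camera("side");cv2.imwrite("pics/s1.png",cv2.resize(c["image"][60:240,150:390],None,fx=3,fy=3)[...,::-1])
E
```

```text
ee_pos: [0.4764, 0.1297, 0.0946]
ee_pos: [0.5247, 0.2839, 0.0948]
dp [0.0, 0.016, 0.532] rot [-0.0002, -0.0001, 0.0002, '-0.1deg'] pos [0.5247, 0.2839, 0.0948] xang -164.9 w 0.0254 F 29.995369613170624 t 6.475 q [-0.79, 0.38, 0.26, 1.7, -0.11, 1.08, 1.34]
```

View pics/s1.png

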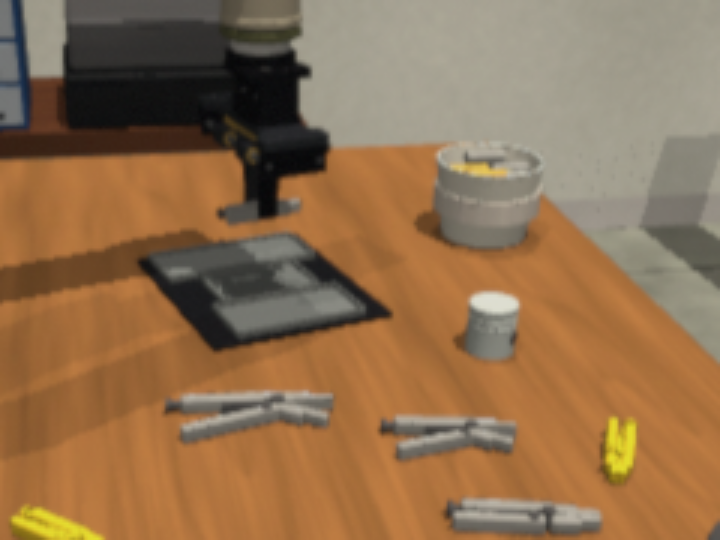

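The picture shows the short pliers held level at (262,210), above the middle bin. I'll lower and release.

```bash
python3 -m pendant '[{"dp":[0,0.016,0.25],"rotation":[0,0,0],"jaw":0},{"dp":[0,0.016,0.42],"rotation":[0,0,0],"jaw":0},{"dp":[0,0.016,0.49],"rotation":[0,0,0],"jaw":0},{"dp":[0,0.016,0.535],"rotation":[0,0,0],"jaw":0},{"dp":[0,0.016,0.535],"rotation":[0,0,0],"jaw":0},{"dp":[0,0.016,0.535],"rotation":[0,0,0],"jaw":0}]'
python3 -m pendant '[{"dp":[0,0,0],"rotation":[0,0,0],"jaw":0.42},{"dp":[0,0,0],"rotation":[0,0,0],"jaw":0.42},{"dp":[0,0,0],"rotation":[0,0,0],"jaw":0.42},{"dp":[0,0,-0.1],"rotation":[0,0,0],"jaw":0.42},{"dp":[0,0,-0.3],"rotation":[0,0,0],"jaw":0.42},{"dp":[0,0,-0.7],"rotation":[0,0,0],"jaw":0.7},{"dp":[0,0,-0.7],"rotation":[0,0,0],"jaw":0.7}]'
python3 -c "from h import go;go(.669,-.207,.12,-14)"
```

```text
time: 7.28
ee_pos: [0.5242, 0.289, 0.0157]
eef_rot: [-0.133, 0.991, 0.0, 0.001]
ft_force: [0.8, 0.4, -1.1]
width: 0.0258
grip_force: 30.0
time: 8.15
ee_pos: [0.5266, 0.2902, 0.1259]
eef_rot: [-0.132, 0.991, 0.002, 0.004]
ft_force: [0.4, -0.1, -0.4]
width: 0.0494
grip_force: 0.0
dp [-0.046, -3.448, 0.029] rot [0.0009, 0.0012, 0.0812, '-29.2deg'] pos [0.5266, 0.2902, 0.1259] xang -164.8 w 0.0494 F 0.0 t 8.15 q [-0.8, 0.35, 0.27, 1.67, -0.1, 1.13, 1.33]
```

```bash
for i in 1 2 3; do python3 -m pendant '[{"dp":[-0.01,-0.4,0],"rotation":[0,0,0],"jaw":0.6},{"dp":[-0.01,-0.8,0],"rotation":[0,0,0],"jaw":0.6},{"dp":[-0.01,-1,0],"rotation":[0,0,0],"jaw":0.6},{"dp":[-0.01,-1,0],"rotation":[0,0,0],"jaw":0.6}]'|grep ee_p; done
python3 -m pendant '[{"dp":[0,-0.4,0],"rotation":[0,0,0.08],"jaw":0.6},{"dp":[0,-0.4,0],"rotation":[0,0,0.08],"jaw":0.6},{"dp":[0,-0.4,0],"rotation":[0,0,0.08],"jaw":0.6},{"dp":[0,-0.4,0],"rotation":[0,0,0.08],"jaw":0.6},{"dp":[0,-0.4,0],"rotation":[0,0,0.08],"jaw":0.6}]'|grep ee_p
python3 -c "from h import go;go(.669,-.207,.005,-14)"
```

```text
ee_pos: [0.5653, 0.1411, 0.1203]
ee_pos: [0.6057, -0.0019, 0.12]
ee_pos: [0.6464, -0.145, 0.1195]
ee_pos: [0.6625, -0.2001, 0.1197]
dp [-0.053, -0.035, 0.765] rot [0.0002, -0.0, 0.002, '-0.7deg'] pos [0.6625, -0.2001, 0.1197] xang 166.7 w 0.0525 F 0.0 t 10.275 q [-0.15, 0.59, 0.55, 1.41, -0.32, 1.23, 1.77]
```

```bash
python3 -m pendant '[{"dp":[-0.05,-0.035,0.3],"rotation":[0,0,0.002],"jaw":0.6},{"dp":[-0.053,-0.035,0.6],"rotation":[0,0,0.002],"jaw":0.6},{"dp":[-0.053,-0.035,0.765],"rotation":[0,0,0.002],"jaw":0.6},{"dp":[-0.053,-0.035,0.765],"rotation":[0,0,0.002],"jaw":0.6},{"dp":[-0.053,-0.035,0.765],"rotation":[0,0,0.002],"jaw":0.6}]'
python3 -m pendant '[{"dp":[0,0,0],"rotation":[0,0,0],"jaw":0},{"dp":[0,0,0],"rotation":[0,0,0],"jaw":0},{"dp":[0,0,0],"rotation":[0,0,0],"jaw":0},{"dp":[0,0,0],"rotation":[0,0,0],"jaw":0},{"dp":[0,0,0],"rotation":[0,0,0],"jaw":0},{"dp":[0,0,0],"rotation":[0,0,0],"jaw":0}]' 35
python3 -m pendant '[{"dp":[0,0,-0.2],"rotation":[0,0,0],"jaw":0},{"dp":[0,0,-0.4],"rotation":[0,0,0],"jaw":0},{"dp":[0,0,-0.6],"rotation":[0,0,-0.03],"jaw":0},{"dp":[0,0,-0.7],"rotation":[0,0,-0.06],"jaw":0},{"dp":[0,0,-0.7],"rotation":[0,0,-0.0806],"jaw":0},{"dp":[0,0,-0.7],"rotation":[0,0,-0.0806],"jaw":0},{"dp":[0,0,-0.7],"rotation":[0,0,-0.0806],"jaw":0}]'
python3 -c "from h import go;go(.545,.207,.11,15)"
```

```text
time: 10.9
ee_pos: [0.6689, -0.2086, 0.0055]
eef_rot: [0.123, 0.992, 0.0, 0.0]
ft_force: [0.3, 0.4, 0.5]
width: 0.0516
grip_force: 0.0
time: 11.65
ee_pos: [0.6687, -0.2091, 0.0052]
eef_rot: [0.124, 0.992, 0.0, 0.0]
ft_force: [-1.1, 0.9, 3.2]
width: 0.0286
grip_force: 35.0
time: 12.52
ee_pos: [0.6683, -0.209, 0.1094]
eef_rot: [-0.127, 0.992, 0.0, -0.0]
ft_force: [-0.6, 0.5, -1.7]
width: 0.0287
grip_force: 35.0
dp [0.098, 2.891, -0.002] rot [0.0001, -0.0001, -0.0012, '0.4deg'] pos [0.6683, -0.209, 0.1094] xang -165.4 w 0.0287 F 34.98274326324463 t 12.525 q [-0.06, 0.6, 0.44, 1.39, -0.26, 1.21, 2.23]
```

```bash
for i in 1 2 3; do python3 -m pendant '[{"dp":[0.01,0.3,0],"rotation":[0,0,0],"jaw":0},{"dp":[0.02,0.6,0],"rotation":[0,0,0],"jaw":0},{"dp":[0.033,0.85,0],"rotation":[0,0,0],"jaw":0},{"dp":[0.033,0.964,0],"rotation":[0,0,0],"jaw":0},{"dp":[0.033,0.964,0],"rotation":[0,0,0],"jaw":0}]'|grep ee_p; done
python3 - <<'E'
from h import go
from bench import camera
import cv2,numpy as np
go(.545,.207,.015,15)
c=camera("side");cv2.imwrite("pics/s2.png",cv2.resize(c["image"][60:240,150:390],None,fx=3,fy=3)[...,::-1])
E
```

```text
ee_pos: [0.6271, -0.0697, 0.1099]
ee_pos: [0.5859, 0.0674, 0.11]
ee_pos: [0.5446, 0.2057, 0.11]
dp [-0.005, 0.008, 0.633] rot [-0.0001, 0.0, -0.0008, '0.3deg'] pos [0.5446, 0.2057, 0.11] xang -165.3 w 0.0286 F 34.98273432254791 t 14.4 q [-0.71, 0.33, 0.32, 1.73, -0.11, 1.1, 1.48]
```

View pics/s2.png

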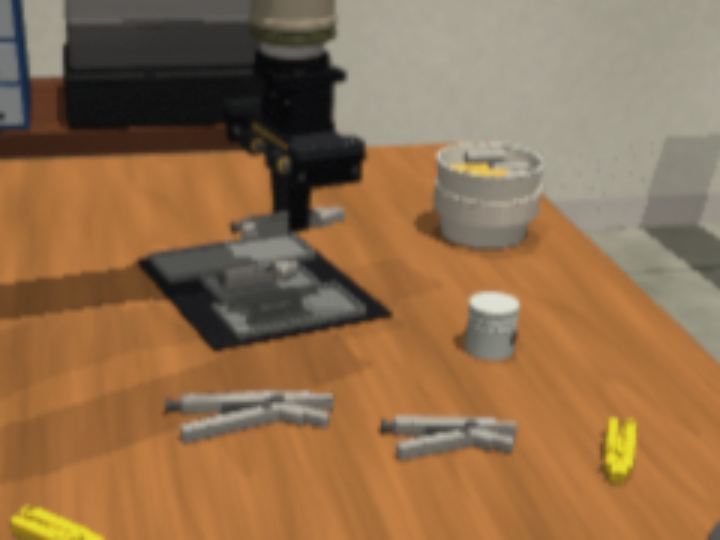

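The short pliers lie in their bin at (258,272). The mid ones are held level at (288,222), above theirs.

```bash
python3 -m pendant '[{"dp":[-0.005,0.008,0.3],"rotation":[0,0,0],"jaw":0},{"dp":[-0.005,0.008,0.5],"rotation":[0,0,0],"jaw":0},{"dp":[-0.005,0.008,0.59],"rotation":[0,0,0],"jaw":0},{"dp":[-0.005,0.008,0.635],"rotation":[0,0,0],"jaw":0},{"dp":[-0.005,0.008,0.635],"rotation":[0,0,0],"jaw":0},{"dp":[-0.005,0.008,0.635],"rotation":[0,0,0],"jaw":0}]'
python3 -m pendant '[{"dp":[0,0,0],"rotation":[0,0,0],"jaw":0.44},{"dp":[0,0,0],"rotation":[0,0,0],"jaw":0.44},{"dp":[0,0,0],"rotation":[0,0,0],"jaw":0.44},{"dp":[0,0,-0.1],"rotation":[0,0,0],"jaw":0.44},{"dp":[0,0,-0.3],"rotation":[0,0,0],"jaw":0.44},{"dp":[0,0,-0.7],"rotation":[0,0,0],"jaw":0.7},{"dp":[0,0,-0.7],"rotation":[0,0,0],"jaw":0.7}]'
python3 -c "from h import go;go(.448,-.290,.12,0.4)"
```

```text
time: 15.2
ee_pos: [0.5451, 0.2082, 0.0159]
eef_rot: [-0.128, 0.992, 0.0, 0.001]
ft_force: [0.4, 0.5, -1.7]
width: 0.0288
grip_force: 35.0
time: 16.08
ee_pos: [0.5473, 0.209, 0.1257]
eef_rot: [-0.128, 0.992, 0.002, 0.004]
ft_force: [-0.2, 0.2, -0.8]
width: 0.0511
grip_force: 0.0
dp [1.486, -3.05, 0.018] rot [0.0005, 0.0014, 0.0398, '-14.3deg'] pos [0.5473, 0.209, 0.1257] xang -165.3 w 0.0511 F 0.0 t 16.075 q [-0.71, 0.32, 0.32, 1.71, -0.11, 1.12, 1.47]
```

```bash
for i in 1 2 3; do python3 -m pendant '[{"dp":[0.18,-0.38,0],"rotation":[0,0,0],"jaw":0.65},{"dp":[0.372,-0.763,0],"rotation":[0,0,0],"jaw":0.65},{"dp":[0.372,-0.763,0],"rotation":[0,0,0],"jaw":0.65},{"dp":[0.372,-0.763,0],"rotation":[0,0,0],"jaw":0.65}]'|grep ee_p; done
python3 -m pendant '[{"dp":[0.372,-0.763,0],"rotation":[0,0,0.04],"jaw":0.65},{"dp":[0.372,-0.763,0],"rotation":[0,0,0.04],"jaw":0.65},{"dp":[0.372,-0.763,0],"rotation":[0,0,0.04],"jaw":0.65},{"dp":[0.372,-0.763,0],"rotation":[0,0,0.04],"jaw":0.65},{"dp":[0.372,-0.763,0],"rotation":[0,0,0.04],"jaw":0.65}]'|grep ee_p
python3 -c "from h import go;go(.448,-.290,.005,0.4)"
```

```text
ee_pos: [0.5196, 0.0833, 0.1202]
ee_pos: [0.4951, -0.0402, 0.1199]
ee_pos: [0.4707, -0.1647, 0.1196]
ee_pos: [0.4462, -0.289, 0.1195]
dp [-0.012, -0.007, 0.763] rot [0.0002, -0.0, 0.0005, '-0.2deg'] pos [0.4462, -0.289, 0.1195] xang -179.4 w 0.0562 F 0.0 t 18.2 q [-0.11, 0.24, 0.69, 1.87, -0.17, 1.09, 2.22]
```

```bash
python3 -m pendant '[{"dp":[-0.012,-0.007,0.3],"rotation":[0,0,0],"jaw":0.65},{"dp":[-0.012,-0.007,0.6],"rotation":[0,0,0],"jaw":0.65},{"dp":[-0.012,-0.007,0.763],"rotation":[0,0,0],"jaw":0.65},{"dp":[-0.012,-0.007,0.763],"rotation":[0,0,0],"jaw":0.65},{"dp":[-0.012,-0.007,0.763],"rotation":[0,0,0],"jaw":0.65}]'
python3 -m pendant '[{"dp":[0,0,0],"rotation":[0,0,0],"jaw":0},{"dp":[0,0,0],"rotation":[0,0,0],"jaw":0},{"dp":[0,0,0],"rotation":[0,0,0],"jaw":0},{"dp":[0,0,0],"rotation":[0,0,0],"jaw":0},{"dp":[0,0,0],"rotation":[0,0,0],"jaw":0},{"dp":[0,0,0],"rotation":[0,0,0],"jaw":0}]' 45
python3 -m pendant '[{"dp":[0,0,-0.2],"rotation":[0,0,0],"jaw":0},{"dp":[0,0,-0.4],"rotation":[0,0,0],"jaw":0},{"dp":[0,0,-0.6],"rotation":[0,0,-0.02],"jaw":0},{"dp":[0,0,-0.8],"rotation":[0,0,-0.041],"jaw":0},{"dp":[0,0,-0.8],"rotation":[0,0,-0.041],"jaw":0},{"dp":[0,0,-0.8],"rotation":[0,0,-0.041],"jaw":0}]'
python3 -c "from h import go;go(.503,.366,.125,15)"
```

```text
time: 18.82
ee_pos: [0.4478, -0.2921, 0.0064]
eef_rot: [-0.004, 1.0, -0.0, 0.001]
ft_force: [0.2, 0.3, 0.6]
width: 0.0565
grip_force: 0.0
time: 19.58
ee_pos: [0.4469, -0.2926, 0.0056]
eef_rot: [-0.003, 1.0, 0.0, 0.0]
ft_force: [-1.5, 1.8, 6.0]
width: 0.0316
grip_force: 45.0
time: 20.32
ee_pos: [0.4461, -0.2921, 0.124]
eef_rot: [-0.13, 0.991, 0.001, -0.001]
ft_force: [-0.6, 0.3, -3.5]
width: 0.0314
grip_force: 45.0
dp [-1.5, 4.141, -0.003] rot [0.0002, -0.0002, -0.0001, '0.0deg'] pos [0.4461, -0.2921, 0.124] xang -165.0 w 0.0314 F 44.96953010559082 t 20.325 q [-0.08, 0.24, 0.66, 1.86, -0.16, 1.1, 2.47]
```

```bash
for i in 1 2 3 4 5; do python3 -m pendant '[{"dp":[-0.1,0.3,0],"rotation":[0,0,0],"jaw":0},{"dp":[-0.2,0.6,0],"rotation":[0,0,0],"jaw":0},{"dp":[-0.3,0.828,0],"rotation":[0,0,0],"jaw":0},{"dp":[-0.3,0.828,0],"rotation":[0,0,0],"jaw":0},{"dp":[-0.3,0.828,0],"rotation":[0,0,0],"jaw":0}]'|grep ee_p; done
python3 - <<'E'
from h import go
from bench import camera
import cv2,numpy as np
go(.503,.366,.015,15)
c=camera("side");cv2.imwrite("pics/s3.png",cv2.resize(c["image"][60:240,150:390],None,fx=3,fy=3)[...,::-1])
E
```

```text
ee_pos: [0.4571, -0.1613, 0.1243]
ee_pos: [0.4687, -0.0308, 0.1249]
ee_pos: [0.4802, 0.1004, 0.125]
ee_pos: [0.4916, 0.2317, 0.1251]
ee_pos: [0.5031, 0.3632, 0.1252]
dp [-0.004, 0.019, 0.735] rot [-0.0002, -0.0, -0.0002, '0.1deg'] pos [0.5031, 0.3632, 0.1252] xang -165.1 w 0.0314 F 44.9694299697876 t 23.45 q [-0.85, 0.39, 0.19, 1.6, -0.08, 1.16, 1.19]
```

View pics/s3.png

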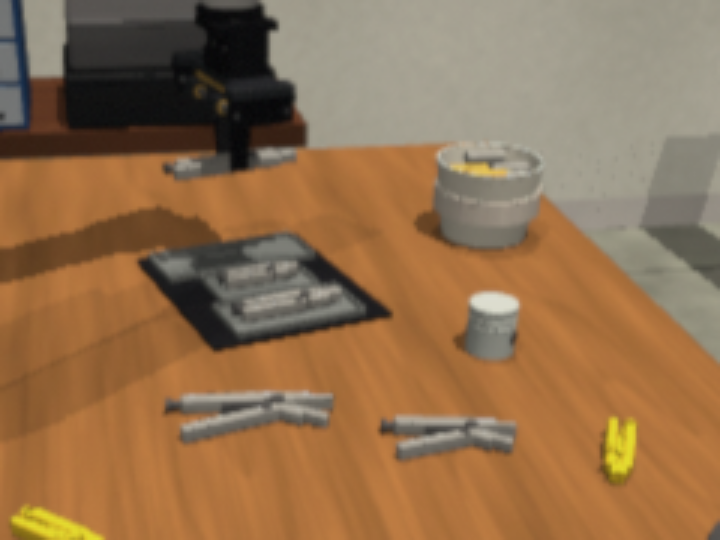

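The short and mid pliers lie in their bins at (258,272) and (288,300). The long ones are held level at (232,162). I'll lower, release, raise and look.

```bash
python3 -m pendant '[{"dp":[-0.004,0.015,0.35],"rotation":[0,0,0],"jaw":0},{"dp":[-0.004,0.015,0.6],"rotation":[0,0,0],"jaw":0},{"dp":[-0.004,0.015,0.69],"rotation":[0,0,0],"jaw":0},{"dp":[-0.004,0.015,0.735],"rotation":[0,0,0],"jaw":0},{"dp":[-0.004,0.015,0.735],"rotation":[0,0,0],"jaw":0},{"dp":[-0.004,0.015,0.735],"rotation":[0,0,0],"jaw":0}]'
python3 -m pendant '[{"dp":[0,0,0],"rotation":[0,0,0],"jaw":0.44},{"dp":[0,0,0],"rotation":[0,0,0],"jaw":0.44},{"dp":[0,0,0],"rotation":[0,0,0],"jaw":0.44},{"dp":[0,0,-0.1],"rotation":[0,0,0],"jaw":0.44},{"dp":[0,0,-0.3],"rotation":[0,0,0],"jaw":0.44},{"dp":[0,0,-0.8],"rotation":[0,0,0],"jaw":0.7},{"dp":[0,0,-0.8],"rotation":[0,0,0],"jaw":0.7}]'
python3 -m pendant '[{"dp":[0,0.5,-1],"rotation":[0,0,0],"jaw":0.7},{"dp":[0.5,1,-1],"rotation":[0,0,0],"jaw":0.7},{"dp":[0.5,1,-1],"rotation":[0,0,0],"jaw":0.7},{"dp":[0.5,1,-1],"rotation":[0,0,0],"jaw":0.7},{"dp":[0.5,1,-1],"rotation":[0,0,0],"jaw":0.7}]' | grep ee_p
python3 - <<'E'
from bench import camera
import cv2,numpy as np
c=camera("top");np.savez("top1.npz",**c);cv2.imwrite("pics/t4.png",cv2.resize(c["image"][110:250,70:270],None,fx=4,fy=4,interpolation=2)[...,::-1])
z=c["z_map"];K=c["mtx"];T=c["T"];v,u=np.mgrid[:384,:512]
W=(np.stack([(u-K[0,2])/K[0,0]*z,(v-K[1,2])/K[1,1]*z,z,np.ones_like(z)],-1)@T.T)[...,:3]
a=np.radians(15);B=np.array([[np.cos(a),np.sin(a)],[-np.sin(a),np.cos(a)]])
for n,b in(("long",(.503,.366)),("short",(.524,.286)),("mid",(.545,.207))):
    q=(W[...,:2]-b)@B.T
    m=(z>0)&(abs(q[...,0])<.1)&(abs(q[...,1])<.037)&(W[...,2]>.0175)&(W[...,2]<.04)
    (c0,s,an)=cv2.minAreaRect((q[m]*1000).astype(np.float32));print(n,np.round(c0,1),np.round(s),round(an,1),"ztop",np.median(W[m][:,2]).round(4))
E
```

```text
time: 24.25
ee_pos: [0.503, 0.3685, 0.0166]
eef_rot: [-0.131, 0.991, 0.001, 0.001]
ft_force: [0.2, -0.1, -3.0]
width: 0.0317
grip_force: 45.0
time: 25.12
ee_pos: [0.5044, 0.3693, 0.141]
eef_rot: [-0.131, 0.991, 0.002, 0.003]
ft_force: [-0.5, -0.6, -0.4]
width: 0.0509
grip_force: 0.0
ee_pos: [0.3877, 0.4966, 0.2877]
long [-0.  0.] [ 73. 186.] 89.6 ztop 0.0239
short [-0.2  0.1] [116.  73.] 0.5 ztop 0.023
mid [ 3.  -2.3] [ 72. 142.] 88.2 ztop 0.0236
```

View pics/t4.png

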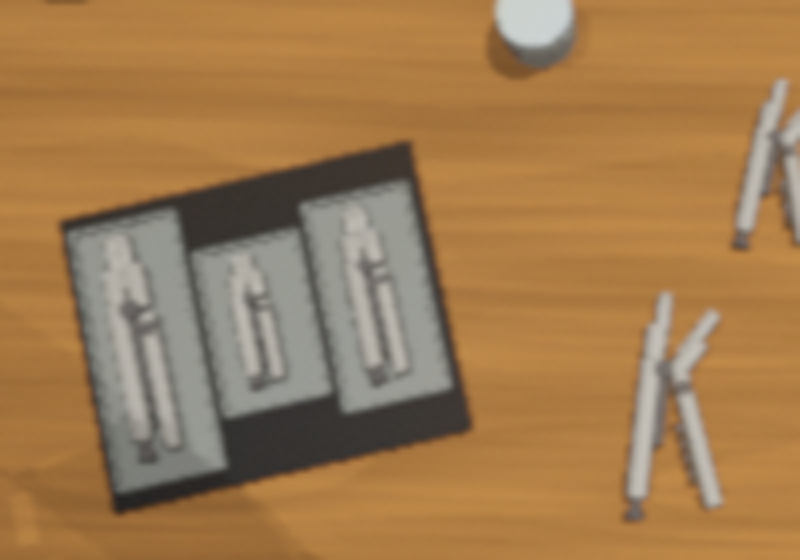

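All three lie flat and centred in their bins: long (143,345), short (258,320), mid (378,295). The open pliers haven't moved. I'll hand the job in.

```bash
python3 -m pendant '[{"dp":[0,0,0],"rotation":[0,0,0],"jaw":0.7},{"dp":[0,0,0],"rotation":[0,0,0],"jaw":0.7}]' >/dev/null; python3 -c "
from bench import r
print(r.close_job())"
```

```text
the job is handed in; nothing more can be done
None
```

I put the long, mid and short shut pliers in their matching bins, released and centred in the last picture, left the open pliers, piston and wrench alone, and handed the job in at about 26 s; the hand-in gave no verdict.

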